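# Hold a frame moulding in the framing jig

### The job

Pull the orange knob of the framing jig out to its outer click, so that the brass spacer leaves the fence clear, and only then slide the wooden moulding, blue rib first, up to the aluminium fence. Finish holding it there ready for pinning: keep pushing diagonally into the corner between its low ledge and its rib, firmly down and forward at once, so that it stays flush along the fence and flat on the bed, about where it stands along the fence now; the program ends while still pressing. Leave everything else on the table where it is.

Things in the scene. Friction and masses are not known exactly. Their poses are not given: they have to be found in the camera images.
- jig: framing jig, fixed to the table; placed and turned (up to 0.4 rad) anew each time. Origin on the table surface. Its x points across the jig to the fence (away from the robot), y along the fence to the knob, z up. Grey bed x -105 to 75 mm, y -200 to 150 mm, top 18 mm above the table; fence face at x = 45 mm
- bed: grey bed plate of the jig under the moulding; same origin and axes as the jig; top 18 mm above the table. A grey slide housing (x 5 to 55, y 114 to 150 mm, top 62 mm above the table) stands on its knob end
- fence: the aluminium fence along the far side of the bed, 350 mm long, 30 mm thick, 40 mm high above the bed; same origin and axes as the jig; its working face looks to -x at x = 45 mm
- fence_foot (a point): the point at the foot of the fence's working face, on the bed's top, at y = 0 of the jig; axes as the jig
- spacer (a joint): brass spacer slide, a bar 14 mm thick and 30 mm high lying before the fence. 0 = knob home, bar's tip at jig y = 50 mm, in the moulding's way; 0.060 m = pulled fully out along the jig's +y, tip at y = 110 mm, fence free. Over-centre action: about 4 N pulls it to the nearer end and holds it there; friction 1 N
- knob (a point): centre of the orange knob of the spacer slide, 38 mm above the table; the knob is a cylinder 26 mm across and 30 mm long lying along the jig's y, on a 10 mm rod, free table beneath it; the point moves with the slide and its axes are the jig's
- moulding: workpiece: 160 mm of pale wooden frame moulding, about 0.2 kg, loose on the bed. Origin under its centre; x across it to the fence, y along it. Foot 50 mm wide; ledge 8 mm high from x = -25 to 1 mm (robot's side), then a rib 30 mm high from x = 1 to 25 mm with a blue stripe on top. Starts 3 to 7 cm off the fence, turned up to 0.2 rad
- glue_pot: white glue pot with orange lid, 44 mm across, 60 mm high, standing on the right end of the jig's bed; origin under its centre
- offcut: loose brown wood offcut 35 x 70 x 18 mm on the table beside the jig, nearer the robot than the knob; origin under its centre
- pastel_box: white open box of coloured pastels, 90 x 230 x 20 mm; origin under its centre
- jar_orange: orange jar, 66 mm across, 130 mm high; origin under its centre
- jar_clear: clear glass jar, 66 mm across, 130 mm high; origin under its centre
- bowl: white bowl, 150 mm across, 50 mm high; origin under its centre
- brush_a: blue paint brush 190 mm long lying on the left part of the table; origin near its middle
- brush_b: blue paint brush 190 mm long lying on the right part of the table; origin near its middle

How it is judged:
By the outcome, as a careful person would: the job done as asked, in the order asked, and still so for the second after the job is handed in, while the arm keeps its last pose, push and grip.
It also fails if it takes over 40 s, if anything falls off the work surface, if the arm or the gripper's body presses on something with over 40 N, if the wrist force passes 120 N, or if a joint passes its speed limit or range.

### The arm

A 7-joint arm with a two-finger parallel gripper is mounted at the origin on the work surface. World frame = base frame: x ahead of the robot, y to its left, z up, the work surface at z = 0. Lengths are in m, angles in rad, forces in N, time in s.
With the tool pointing down it reaches from about 0.425 to 0.875 m from the base axis. Payload 9.9 kg.
Tool frame: the origin (TCP) lies between the finger pads; the fingertips stand 25 mm ahead of it and the grasp point (between the pads) lies 6 mm ahead of it; z points along the fingers, x is the direction in which the jaws open and shut, and the axes are right-handed (so a half turn about z gives the same grasp; the last joint's range is limited). The gripper opens to 85 mm and grips with 20 to 120 N. Pads are 22 mm wide; open, the fingers measure 114 mm over their backs; the gripper's body (76 mm by 85 mm) begins 54 mm behind the grasp point. The pads swing forward as they close: fully open they stand 13 mm farther back than shut.
Start: joints at [-1.311, 0.576, 0.025, 1.437, -0.015, 1.129, -0.057], TCP at [0.228, 0.636, 0.233] pointing down, gripper open.
Joint ranges: [-2.76, 2.76], [-0.34, 2.15], [-1.52, 1.57], [0.19, 2.46], [-1.09, 4.23], [0.17, 1.99], [-2.82, 2.82]. Speed limits (rad/s): [2.22, 2.22, 3.01, 3.01, 3.14, 3.14, 3.14].

### API

Orientations are given as a unit quaternion [w, x, y, z].
In Python, from plant import ctrl gives the robot as it stands. The module is installed in compiled form; this text tells all that it offers.
- The arm moves only by the tool send_rows, never from a script. Its argument "series" is a list of rows, each an object with "claw": the finger opening in mm, from 0 to 85.4; "dp": the shift along the tool's x, y, z in mm, a list of three; "turn": the turn about the tool's z in degrees. In form: [{"claw": claw, "dp": [tx, ty, tz], "turn": turn}, ...]. A call has 1 to 8 rows; each row shifts and turns the commanded pose from where the row before left it, along the tool's axes as they then stand; what a row does not reach is not made up. A row lasts 1/12 s, in which the tool goes at most 41.7 mm and 7.16 degrees, less where a joint would pass 70% of its speed; a pose out of reach is approached as far as the arm can. A call is refused whole if a number of a shift passes 41.7 or a number of a turn 7.16, either way. A call with a gripper value outside its range is refused whole. The fingers move at their own pace and stop on an object; the grip force is fixed at half the most. Time passes only in rows, so rows that do not move let the fingers close. It gives the time, the measured TCP pose, the force and the opening at its end, in the units of the state.
- ctrl.get_obs(): the state, without advancing time (a new reading comes with each control period).
- ctrl.capture(name): name is "side" or "top" or "wrist"; returns the picture (480x640x3 uint8, red, green, blue); there is no depth.
- ctrl.camera_params(name): a dict with "camera_matrix" (3x3 intrinsics, pixels), "D" ([k1, k2, p1, p2, k3] as OpenCV has them; the pictures are not rectified), "world_from_camera" (4x4, takes a point from camera to world coordinates). Camera axes: x right, y down, z forward; pixel columns grow to the right and rows downward; lengths in m; the calibration is good to about 2 mm. A picture is of the moment at which its call begins: read the wrist's pose just before it. camera_params takes no time and is no camera call; for the wrist camera it gives the pose at the moment of the call.
- ctrl.close_job(): hands the job in, once; it reports no verdict.
Trained networks look in the newest picture that a camera, given by its name, has taken for a name from the list of things; names that differ only in an ending like _2 or _b are one class to them, and where a whole thing is asked for, a point or a joint stands for the part that bears it (a point fixed in the world has none). Each returns a list of dicts, best first, with "conf" (0 to 1); they miss things now and then, are a little off and sometimes report something else, mostly with a low value. They report only what shows in the picture. A call takes as long as a camera call.
- ctrl.regions_of(camera, query): "pixels" (480x640 bool, what is visible of it).
- ctrl.landmark_of(camera, query): "position" ([x, y, z] in m, in world coordinates, good to about 4 mm: a listed point, or the origin of a listed thing).
The state is a dict: "t": time; "joints": joint angles; "joint_vel": joint speeds; "joint_efforts": joint torques, N m; "position": TCP position; "ee_rot": TCP orientation; "force": force on the tool from outside, world axes, zero at the start; "moment": the same for the moment, N m; "grip_width": finger opening in m.
Only numpy, scipy, OpenCV 4.12 (cv2) and the standard library are available. Lean on these libraries where they do the work, as an engineer would, in place of code of your own. Each camera call takes 0.05 s, during which the arm holds its last target.

## Working session

There is one attempt and no reset: what is moved stays moved. The work goes in short steps, Python scripts to look and compute and a tool call to move; the robot and the scene stay as the last step left them, time stands still between calls to the robot, and variables do not carry over. Pictures are saved under pics/ and viewed, and the job is handed in when it is done.

Besides the shell and the picture viewer there is one more tool, called after "Call:" by a JSON object that holds its "method" and its "body", one argument or row to a line. send_rows: Moves the arm, as the interface text tells. Its arguments: {"type":"object","properties":{"series":{"type":"array"}},"required":["series"]}

```bash
mkdir -p pics; ls
python3 - <<'E'
from plant import ctrl
import cv2,numpy as np
print(ctrl.get_obs())
for n in ["top","side"]:
    im=ctrl.capture(n); cv2.imwrite(f"pics/{n}0.png",im[:,:,::-1])
    p=ctrl.camera_params(n); print(n,np.round(p["camera_matrix"],1).tolist(),p["D"],np.round(p["world_from_camera"],3).tolist())
    for q in ["jig","fence_foot","knob","moulding","glue_pot","offcut","spacer"]:
        try:
            r=ctrl.landmark_of(n,q)
            print(q,[(round(d["conf"],2),np.round(d["position"],4).tolist()) for d in r[:2]])
        except Exception as e: print(q,e)
print(ctrl.get_obs()["t"])
E
```

```text
pics
{'t': 0.0, 'joints': array([-1.3108243 ,  0.57649756,  0.02479758,  1.43792991, -0.01499901,
        1.12900483, -0.05646454]), 'joint_vel': array([-2.42891615e-05, -1.03710207e-03,  8.08142349e-04,  3.76487096e-04,
       -1.09511624e-03, -2.40082862e-03,  8.56297651e-04]), 'joint_efforts': array([-6.60090918e-04, -7.65740991e+01,  2.24938564e+00, -2.85971618e+01,
        1.50698971e-02,  1.24355059e-02,  1.44766886e-05]), 'position': array([0.22731626, 0.63507955, 0.23185711]), 'ee_rot': array([ 5.01488889e-04,  8.17599397e-01,  5.75786888e-01, -6.58886767e-04]), 'force': array([-0.30904126, -0.48049213, -0.12750547]), 'moment': array([-0.01328763,  0.00168141,  0.03605655]), 'grip_width': 0.08526075400799263}
top [[510.3, 0.0, 317.7], [0.0, 510.3, 233.1], [0.0, 0.0, 1.0]] [-0.06294579  0.          0.          0.          0.        ] [[-0.022, -0.996, 0.085, 0.415], [-1.0, 0.023, 0.011, -0.045], [-0.013, -0.085, -0.996, 1.346], [0.0, 0.0, 0.0, 1.0]]
jig [(0.66, [0.5261, -0.1688, -0.0004])]
fence_foot [(0.72, [0.5667, -0.1747, 0.0168]), (0.37, [0.6987, 0.3886, -0.0045])]
knob [
[... 262 characters left out ...]
t, jar_clear, jar_orange, jig, knob, moulding, offcut, pastel_box
side [[440.0, 0.0, 316.5], [0.0, 440.0, 235.2], [0.0, 0.0, 1.0]] [-0.00297504  0.          0.          0.          0.        ] [[0.995, -0.053, 0.082, 0.427], [-0.097, -0.616, 0.782, -1.014], [0.01, -0.786, -0.618, 0.843], [0.0, 0.0, 0.0, 1.0]]
jig [(0.83, [0.5263, -0.1653, 0.0012])]
fence_foot [(0.78, [0.5679, -0.1731, 0.02])]
knob [(0.74, [0.5862, 0.0135, 0.0381]), (0.25, [0.4988, -0.1518, 0.0147])]
moulding [(0.86, [0.5007, -0.1551, 0.0169])]
glue_pot [(0.68, [0.473, -0.3278, 0.0183])]
offcut []
spacer it knows: bed, bowl, brush, fence, fence_foot, glue_pot, jar_clear, jar_orange, jig, knob, moulding, offcut, pastel_box
0.7
```

View pics/top0.png

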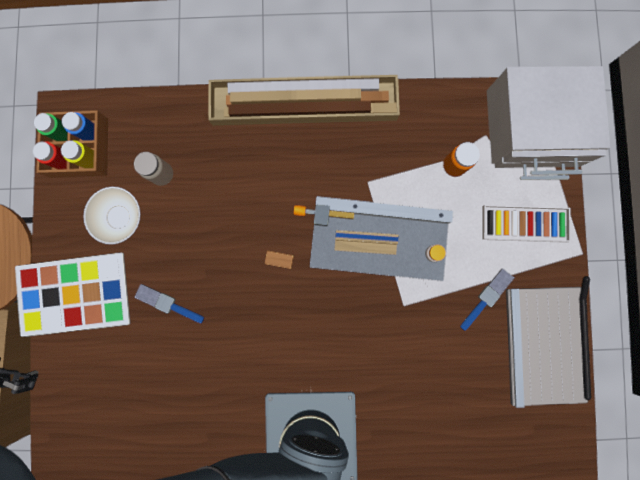

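View pics/side0.png

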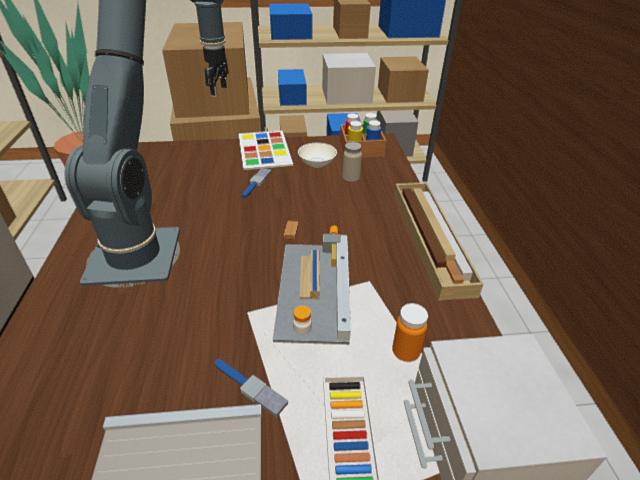

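Run:
```python
import cv2
im=cv2.imread("pics/top0.png"); c=im[190:290,255:465]
cv2.imwrite("pics/top0z.png",cv2.resize(c,None,fx=3.8,fy=3.8,interpolation=cv2.INTER_CUBIC))
im=cv2.imread("pics/side0.png"); c=im[215:350,260:370]
cv2.imwrite("pics/side0z.png",cv2.resize(c,None,fx=4.4,fy=4.4,interpolation=cv2.INTER_CUBIC))
```

```text
(no output)
```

View pics/top0z.png

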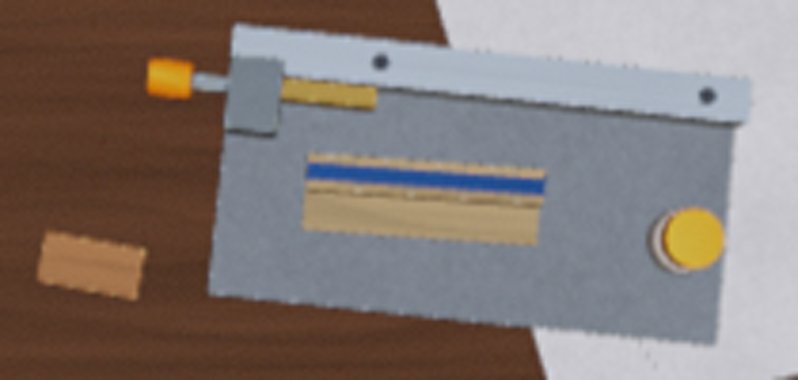

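View pics/side0z.png

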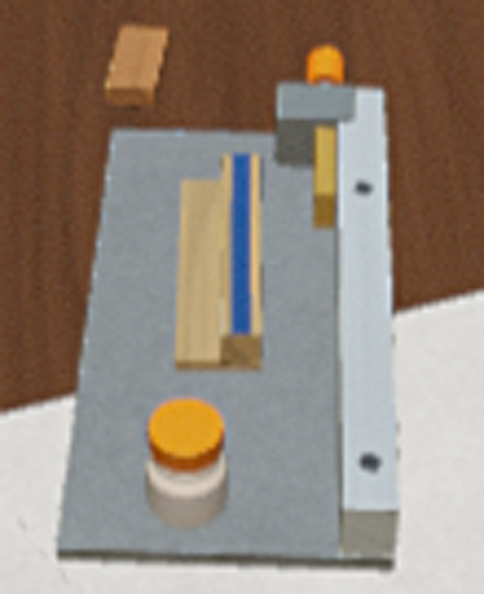

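```bash
cat > h.py <<'E'
import numpy as np,cv2
from plant import ctrl
from scipy.optimize import least_squares
def proj(cam,P):
    p=ctrl.camera_params(cam); T=np.linalg.inv(p["world_from_camera"])
    r,_=cv2.Rodrigues(T[:3,:3]); return cv2.projectPoints(np.array(P,float).reshape(-1,3),r,T[:3,3],p["camera_matrix"],np.array(p["D"],float))[0][:,0]
def tf(q,P):
    P=np.array(P,float)/1000; c,s=np.cos(q[2]),np.sin(q[2])
    return np.c_[q[0]+c*P[:,0]-s*P[:,1],q[1]+s*P[:,0]+c*P[:,1],P[:,2]]
def fit(obs,q0):
    def f(q): return np.concatenate([(proj(c,tf(q,P))-U).ravel() for c,P,U in obs])
    r=least_squares(f,q0,loss="soft_l1"); return r.x,f(r.x)
E
python3 - <<'E'
from h import *
T=lambda a:np.array(a)/3.8+[255,190]-.4
S=lambda a:np.array(a)/4.4+[260,215]-.4
o=[("top",[(-105,150,18),(-105,-200,18),(75,150,58),(75,-200,58),(45,-200,58)],T([(208,295),(716,344),(235,24),(750,80),(743,122)])),
("side",[(-105,150,18),(-105,-200,18),(45,-200,58),(75,-200,58),(75,150,58)],S([(112,131),(60,550),(343,512),(397,512),(385,88)]))]
j,e=fit(o,[.526,-.167,-.1]);print("jig",j,np.round(e,1))
for x in o: print(fit([x],[.526,-.167,-.1])[0])
o=[("top",[(25,80,48),(25,-80,48),(-25,80,26),(-25,-80,26)],T([(308,152),(545,168),(303,230),(537,244)])),
("side",[(25,-80,48),(1,-80,48),(25,80,48),(-25,80,26),(-25,-80,26)],S([(262,333),(221,333),(260,155),(181,180),(177,360)]))]
m,e=fit(o,[.5,-.15,-.1]);print("m",m,np.round(e,1))
for x in o: print(fit([x],[.5,-.15,-.1])[0])
c,s=np.cos(j[2]),np.sin(j[2]);R=np.array([[c,-s],[s,c]])
print("m in jig",R.T@(m[:2]-j[:2]),m[2]-j[2])
# knob
def f(q): return np.concatenate([(proj("top",[q])-T([(170,78)])).ravel(),(proj("side",[q])-S([(326,66)])).ravel()])
for k in [[.5905,.0158],[.5862,.0135]]: print("k",R.T@(np.array(k)-j[:2]))
r=least_squares(f,[.59,.015,.04]);print(r.x,r.fun,R.T@(r.x[:2]-j[:2]))
for k in [[.4651,-.3248],[.473,-.3278]]: print("pot",R.T@(np.array(k)-j[:2]))
print("off",R.T@(np.array([.4633,.0762])-j[:2]))
E
```

```text
jig [ 0.52598767 -0.16791611 -0.12583056] [-0.3 -0.3  0.1  0.7 -0.5  0.4  0.7 -0.3  1.6  0.3  0.2 -0.2 -0.6 -0.1
  0.2 -0.9  1.2 -0.5 -0.1  0.4]
[ 0.52633125 -0.16721982 -0.12433627]
[ 0.5255697  -0.16884383 -0.12741725]
m [ 0.50062188 -0.15326075 -0.08895206] [-0.4  0.5 -0.2  0.4 -0.5 -0.1 -0.3  0.3  0.4  0.5  0.2  0.5  0.1  0.
  0.3  0.3  0.   0.5]
[ 0.50125893 -0.15413628 -0.0864863 ]
[ 0.50017809 -0.15174774 -0.08923917]
m in jig [-0.02700447  0.01135612] 0.03687849374716329
k [0.04094614 0.19035983]
k [0.03696878 0.18753837]
[0.58638844 0.01511893 0.04660303] [ 0.00085471 -0.02767533 -0.0318628   0.00382008] [0.03695256 0.18916815]
pot [-0.04071754 -0.16328486]
pot [-0.0325035 -0.1652697]
off [-0.09282831  0.23431885]
```

Call:
{"method": "send_rows", "body": {
  "series": [
    {"claw":70,"dp":[0,0,0],"turn":7},
    {"claw":70,"dp":[0,0,0],"turn":7},
    {"claw":70,"dp":[0,0,0],"turn":7},
    {"claw":70,"dp":[0,0,0],"turn":7},
    {"claw":70,"dp":[0,0,0],"turn":7},
    {"claw":70,"dp":[0,0,0],"turn":7},
    {"claw":70,"dp":[0,0,0],"turn":7},
    {"claw":70,"dp":[0,0,0],"turn":7}
  ]
}}

```text
t: 1.37
position: [0.2275, 0.6355, 0.2327]
ee_rot: [-0.0, 0.993, 0.122, -0.0]
force: [-0.3, -0.4, 0.6]
grip_width: 0.0698
```

Call:
{"method": "send_rows", "body": {
  "series": [
    {"claw":70,"dp":[0,0,0],"turn":7},
    {"claw":70,"dp":[0,0,0],"turn":7},
    {"claw":70,"dp":[0,0,0],"turn":7},
    {"claw":70,"dp":[0,0,0],"turn":0.5}
  ]
}}

```text
t: 1.7
position: [0.2272, 0.6356, 0.2326]
ee_rot: [0.0, 0.998, -0.065, 0.0]
force: [-0.7, -0.2, 0.7]
grip_width: 0.07
```

```bash
cat >> h.py <<'E'
from scipy.spatial.transform import Rotation as Ro
J=np.array([0.5260,-0.1679,-0.1258])
def jw(p): return tf(J,[p])[0]  # mm jig -> m world
def wj(p):
    c,s=np.cos(J[2]),np.sin(J[2]); d=np.array(p)-[J[0],J[1],0]
    return np.array([c*d[0]+s*d[1],-s*d[0]+c*d[1],d[2]])*1000
def st(goal=None):
    o=ctrl.get_obs(); q=o["ee_rot"]; R=Ro.from_quat([q[1],q[2],q[3],q[0]]).as_matrix()
    print("t",round(o["t"],2),"jig mm",np.round(wj(o["position"]),1),"F",np.round(o["force"],1),"w",round(o["grip_width"]*1000,1),"yaw(deg, rel jig)",round(np.degrees(np.arctan2(R[1,0],R[0,0])-J[2]),2),"z",np.round(R[:,2],3))
    c,s=np.cos(J[2]),np.sin(J[2]); F=o["force"]; print("F jig",np.round([c*F[0]+s*F[1],-s*F[0]+c*F[1],F[2]],1))
    if goal is not None: print("tool delta mm",np.round(R.T@(jw(goal)-o["position"])*1000,1))
    return o,R
E
python3 -c "
from h import *
o,R=st((38,189,150)); print(o['joints'].round(2))"
```

```text
t 1.7 jig mm [-397.2  759.7  232.6] F [-0.7 -0.2  0.7] w 70.0 yaw(deg, rel jig) -0.3 z [ 0. -0. -1.]
F jig [-0.7 -0.3  0.7]
tool delta mm [438.2 568.4  82.7]
[-1.52  0.61  0.39  1.45 -0.24  1.14 -1.22]
```

Call:
{"method": "send_rows", "body": {
  "series": [
    {"claw":70,"dp":[24,31,0],"turn":0},
    {"claw":70,"dp":[24,31,0],"turn":0},
    {"claw":70,"dp":[24,31,0],"turn":0},
    {"claw":70,"dp":[24,31,0],"turn":0},
    {"claw":70,"dp":[24,31,0],"turn":0},
    {"claw":70,"dp":[24,31,0],"turn":0},
    {"claw":70,"dp":[24,31,0],"turn":0},
    {"claw":70,"dp":[24,31,0],"turn":0}
  ]
}}

```text
t: 2.37
position: [0.3876, 0.3638, 0.233]
ee_rot: [-0.0, 0.998, -0.06, 0.0]
force: [1.0, 0.3, -0.0]
grip_width: 0.07
```

Call:
{"method": "send_rows", "body": {
  "series": [
    {"claw":70,"dp":[24,31,0],"turn":0},
    {"claw":70,"dp":[24,31,0],"turn":0},
    {"claw":70,"dp":[24,31,0],"turn":0},
    {"claw":70,"dp":[24,31,0],"turn":0},
    {"claw":70,"dp":[24,31,0],"turn":0},
    {"claw":70,"dp":[24,31,0],"turn":0},
    {"claw":70,"dp":[24,31,0],"turn":0},
    {"claw":70,"dp":[24,31,0],"turn":0}
  ]
}}

```text
t: 3.03
position: [0.5471, 0.0936, 0.233]
ee_rot: [-0.0, 0.998, -0.06, 0.0]
force: [1.4, 0.1, 0.1]
grip_width: 0.0698
```

Call:
{"method": "send_rows", "body": {
  "series": [
    {"claw":70,"dp":[24,31,20],"turn":0},
    {"claw":70,"dp":[24,31,30],"turn":0},
    {"claw":70,"dp":[0,0,30],"turn":0},
    {"claw":70,"dp":[0,0,0],"turn":0}
  ]
}}

```text
t: 3.37
position: [0.58, 0.0324, 0.1539]
ee_rot: [0.001, 0.998, -0.063, -0.003]
force: [-1.3, 1.3, -0.6]
grip_width: 0.0697
```

Run:
```python
from h import *
o,R=st((38,189,150)); print(o['joints'].round(2))
im=ctrl.capture("wrist")
for k in [(38,189,38),(38,174,38),(38,204,38)]:
    u=proj("wrist",[jw(k)])[0]; print(u); 
    if abs(u).max()<2000: cv2.circle(im,tuple(int(v) for v in u),3,(0,255,0),-1)
for n in ["wrist"]:
    print([(round(d["conf"],2),wj(d["position"]).round(1)) for d in ctrl.landmark_of(n,"knob")[:2]])
cv2.imwrite("pics/w1.png",im[:,:,::-1])
```

```text
t 3.37 jig mm [ 28.4 205.5 153.9] F [-1.3  1.3 -0.6] w 69.7 yaw(deg, rel jig) 0.01 z [-0.007 -0.002 -1.   ]
F jig [-1.5  1.1 -0.6]
tool delta mm [ 9.6 16.5  3.9]
[-0.41  0.56  0.42  1.8  -0.29  0.86  0.03]
[337.62997537 257.1455474 ]
[337.3822158  278.43138946]
[337.87875246 235.21279744]
[(0.69, array([ 35.8, 187.4,  41.3]))]
```

View pics/w1.png

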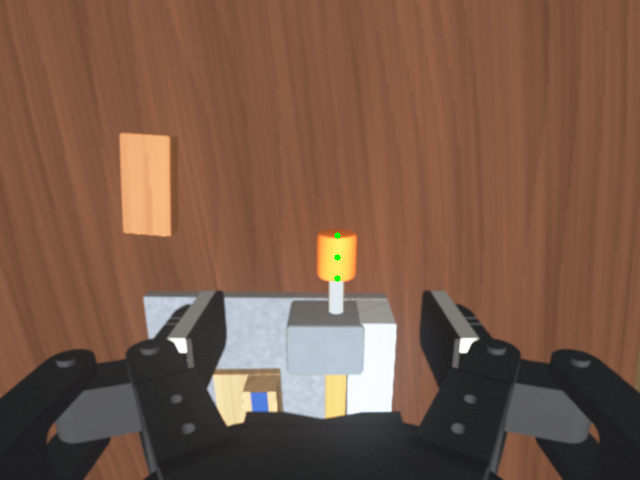

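Call:
{"method": "send_rows", "body": {
  "series": [
    {"claw":70,"dp":[9.5,15.5,0],"turn":0},
    {"claw":70,"dp":[0,0,30],"turn":0},
    {"claw":70,"dp":[0,0,30],"turn":0},
    {"claw":70,"dp":[0,0,30],"turn":0},
    {"claw":70,"dp":[0,0,20],"turn":0},
    {"claw":70,"dp":[0,0,0],"turn":0},
    {"claw":70,"dp":[0,0,0],"turn":0}
  ]
}}

```text
t: 4.05
position: [0.59, 0.0195, 0.0497]
ee_rot: [-0.0, 0.998, -0.061, 0.0]
force: [0.4, -0.8, 0.1]
grip_width: 0.0702
```

```bash
python3 -c "
from h import *
st((38,190,44))"
```

```text
t 4.05 jig mm [ 40.  193.9  49.7] F [ 0.4 -0.8  0.1] w 70.2 yaw(deg, rel jig) 0.17 z [ 0.     0.001 -1.   ]
F jig [ 0.5 -0.7  0.1]
tool delta mm [-2.   3.9  5.7]
```

Call:
{"method": "send_rows", "body": {
  "series": [
    {"claw":70,"dp":[-2,3.5,5.5],"turn":0},
    {"claw":15,"dp":[0,0,0],"turn":0},
    {"claw":15,"dp":[0,0,0],"turn":0},
    {"claw":15,"dp":[0,0,0],"turn":0},
    {"claw":15,"dp":[0,0,0],"turn":0},
    {"claw":15,"dp":[0,0,0],"turn":0},
    {"claw":15,"dp":[0,0,0],"turn":0},
    {"claw":15,"dp":[0,0,0],"turn":0}
  ]
}}

```text
t: 4.72
position: [0.5862, 0.0153, 0.044]
ee_rot: [-0.0, 0.998, -0.063, -0.001]
force: [-6.5, 1.3, 14.0]
grip_width: 0.0198
```

```bash
python3 -c "
from h import *
st((38,190,44))"
```

```text
t 4.72 jig mm [ 36.8 189.3  44. ] F [-6.5  1.3 14. ] w 19.8 yaw(deg, rel jig) 0.01 z [-0.001  0.001 -1.   ]
F jig [-6.6  0.4 14. ]
tool delta mm [ 1.2 -0.7  0. ]
```

Run:
```python
from h import *
o,R=st()
im=ctrl.capture("wrist")
for k in [(38,189,38),(38,174,38),(38,204,38)]:
    u=proj("wrist",[jw(k)])[0]; print(u); 
    if abs(u).max()<2000: cv2.circle(im,tuple(int(v) for v in u),3,(0,255,0),-1)
cv2.imwrite("pics/w2.png",im[:,:,::-1])
st()
im=ctrl.capture("side"); u=proj("side",[jw((38,189,38))])[0].astype(int); print(u)
c=im[u[1]-50:u[1]+50,u[0]-60:u[0]+60]; cv2.imwrite("pics/s2.png",cv2.resize(c,None,fx=5,fy=5,interpolation=cv2.INTER_CUBIC)[:,:,::-1])
```

```text
t 4.72 jig mm [ 36.8 189.3  44. ] F [-6.5  1.3 14. ] w 19.8 yaw(deg, rel jig) 0.01 z [-0.001  0.001 -1.   ]
F jig [-6.6  0.4 14. ]
[325.7879715  303.31144712]
[325.71106183 337.92682859]
[325.86531799 266.73177611]
t 4.77 jig mm [ 36.8 189.3  44. ] F [-5.1  0.8 13.1] w 19.3 yaw(deg, rel jig) 0.02 z [-0.001  0.001 -1.   ]
F jig [-5.2  0.1 13.1]
[333 231]
```

View pics/w2.png

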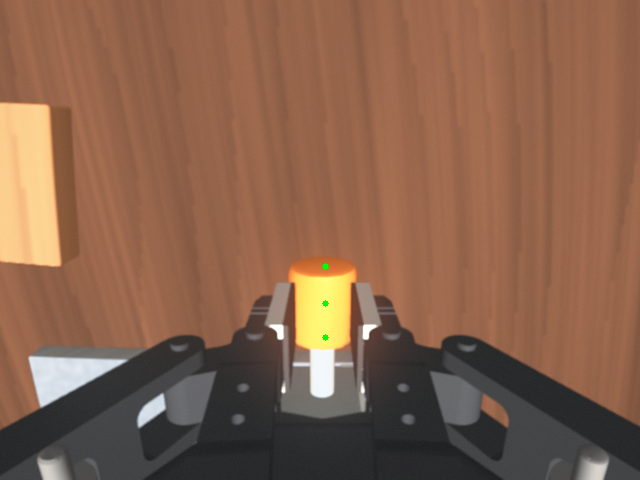

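View pics/s2.png

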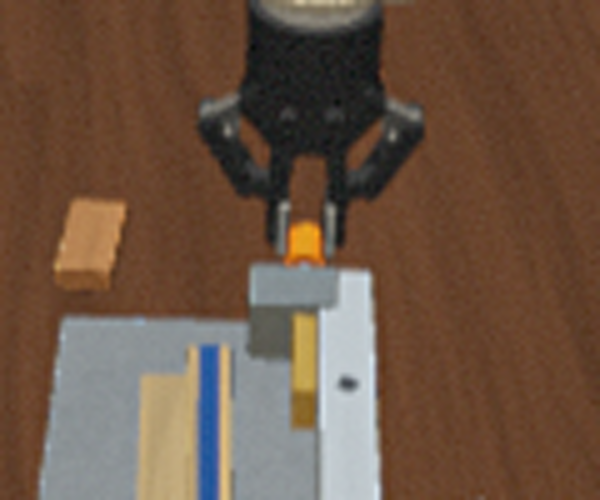

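Call:
{"method": "send_rows", "body": {
  "series": [
    {"claw":15,"dp":[0,-8,0],"turn":0},
    {"claw":15,"dp":[0,-10,0],"turn":0},
    {"claw":15,"dp":[0,-10,0],"turn":0},
    {"claw":15,"dp":[0,-10,0],"turn":0},
    {"claw":15,"dp":[0,-10,0],"turn":0},
    {"claw":15,"dp":[0,-8,0],"turn":0},
    {"claw":15,"dp":[0,-4,0],"turn":0},
    {"claw":15,"dp":[0,0,0],"turn":0}
  ]
}}

```text
t: 5.48
position: [0.5939, 0.0749, 0.044]
ee_rot: [0.0, 0.998, -0.063, -0.0]
force: [-5.4, 0.4, 13.4]
grip_width: 0.0202
```

Run:
```python
from h import *
o,R=st()
im=ctrl.capture("side"); cv2.imwrite("pics/s3.png",cv2.resize(im[170:290,270:390],None,fx=5,fy=5,interpolation=cv2.INTER_CUBIC)[:,:,::-1])
st()
```

```text
t 5.48 jig mm [ 36.9 249.4  44. ] F [-5.4  0.4 13.4] w 20.2 yaw(deg, rel jig) 0.04 z [-0.001  0.    -1.   ]
F jig [-5.4 -0.3 13.4]
t 5.53 jig mm [ 36.9 249.4  44. ] F [-6.6  0.2 12.7] w 19.7 yaw(deg, rel jig) 0.03 z [-0.001  0.    -1.   ]
F jig [-6.6 -0.6 12.7]
```

View pics/s3.png

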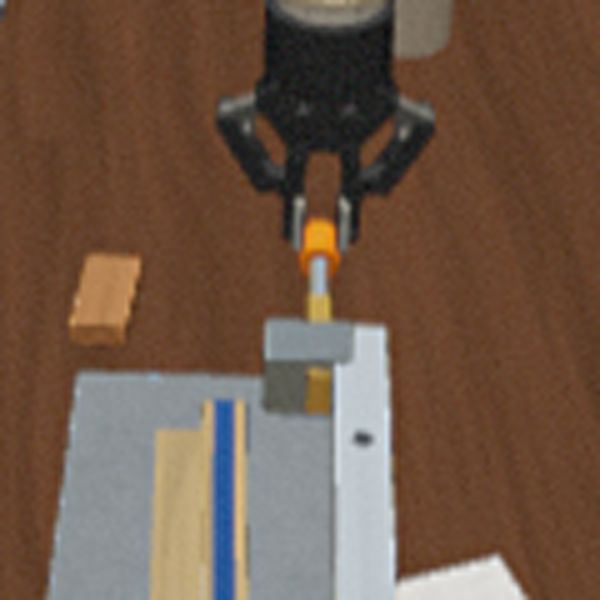

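Call:
{"method": "send_rows", "body": {
  "series": [
    {"claw":15,"dp":[0,-2,0],"turn":0},
    {"claw":15,"dp":[0,-2,0],"turn":0},
    {"claw":15,"dp":[0,0,0],"turn":0}
  ]
}}

```text
t: 5.78
position: [0.5939, 0.0751, 0.044]
ee_rot: [0.002, 0.998, -0.064, -0.001]
force: [-7.2, -9.8, 12.8]
grip_width: 0.0198
```

```bash
python3 -c "
from h import *
st()"
```

```text
t 5.78 jig mm [ 36.9 249.6  44. ] F [-7.2 -9.8 12.8] w 19.8 yaw(deg, rel jig) -0.12 z [-0.002 -0.003 -1.   ]
F jig [ -5.9 -10.7  12.8]
```

Call:
{"method": "send_rows", "body": {
  "series": [
    {"claw":15,"dp":[0,3.5,0],"turn":0},
    {"claw":70,"dp":[0,0,0],"turn":0},
    {"claw":70,"dp":[0,0,0],"turn":0},
    {"claw":70,"dp":[0,0,0],"turn":0},
    {"claw":70,"dp":[0,0,0],"turn":0},
    {"claw":70,"dp":[0,0,0],"turn":0},
    {"claw":70,"dp":[0,0,-20],"turn":0},
    {"claw":70,"dp":[0,0,-35],"turn":0}
  ]
}}

```text
t: 6.45
position: [0.5924, 0.0751, 0.0953]
ee_rot: [0.001, 0.998, -0.063, -0.003]
force: [0.4, -0.7, 0.1]
grip_width: 0.0698
```

Call:
{"method": "send_rows", "body": {
  "series": [
    {"claw":60,"dp":[0,0,-35],"turn":-7},
    {"claw":60,"dp":[0,0,-20],"turn":-7},
    {"claw":60,"dp":[0,0,0],"turn":-7},
    {"claw":60,"dp":[0,0,0],"turn":-7},
    {"claw":60,"dp":[0,0,0],"turn":-7},
    {"claw":60,"dp":[0,0,0],"turn":-7},
    {"claw":60,"dp":[0,0,0],"turn":-7},
    {"claw":60,"dp":[0,0,0],"turn":-7}
  ]
}}

```text
t: 7.12
position: [0.5946, 0.0751, 0.1529]
ee_rot: [0.0, 0.909, 0.416, -0.0]
force: [-0.5, 0.1, -0.4]
grip_width: 0.06
```

Call:
{"method": "send_rows", "body": {
  "series": [
    {"claw":60,"dp":[0,0,0],"turn":-7},
    {"claw":60,"dp":[0,0,0],"turn":-7},
    {"claw":60,"dp":[0,0,0],"turn":-7},
    {"claw":60,"dp":[0,0,0],"turn":-7},
    {"claw":60,"dp":[0,0,0],"turn":-6},
    {"claw":60,"dp":[0,0,0],"turn":0}
  ]
}}

```text
t: 7.62
position: [0.5947, 0.0748, 0.1529]
ee_rot: [-0.0, 0.749, 0.663, -0.0]
force: [0.5, -0.3, 0.4]
grip_width: 0.06
```

Run:
```python
from h import *
o,R=st((-42,11.4,130))
im=ctrl.capture("top"); cv2.imwrite("pics/t4.png",cv2.resize(im[190:290,255:465],None,fx=3.8,fy=3.8,interpolation=cv2.INTER_CUBIC)[:,:,::-1])
print([(round(d["conf"],2),wj(d["position"]).round(1)) for d in ctrl.landmark_of("top","knob")[:2]])
```

```text
t 7.62 jig mm [ 37.7 249.4 152.9] F [ 0.5 -0.3  0.4] w 60.0 yaw(deg, rel jig) 90.27 z [-0.  0. -1.]
F jig [ 0.5 -0.2  0.4]
tool delta mm [-237.6  -80.8   22.9]
[]
```

View pics/t4.png

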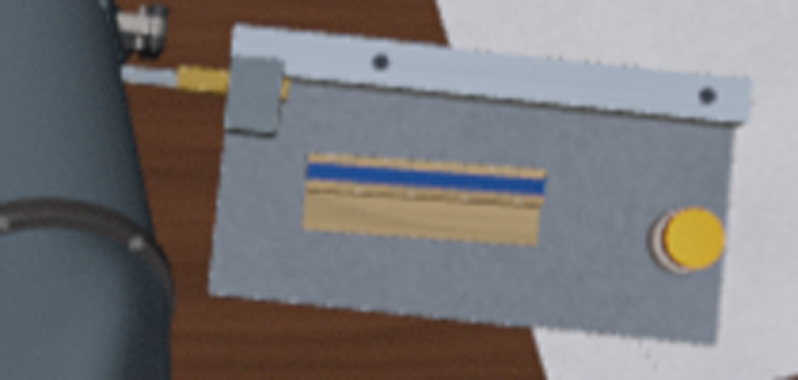

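Call:
{"method": "send_rows", "body": {
  "series": [
    {"claw":60,"dp":[-34,-11.5,0],"turn":0},
    {"claw":60,"dp":[-34,-11.5,0],"turn":0},
    {"claw":60,"dp":[-34,-11.5,0],"turn":0},
    {"claw":60,"dp":[-34,-11.5,0],"turn":0},
    {"claw":60,"dp":[-34,-11.5,10],"turn":0},
    {"claw":60,"dp":[-34,-11.5,10],"turn":0},
    {"claw":60,"dp":[-34,-12,0],"turn":0},
    {"claw":60,"dp":[0,0,0],"turn":0}
  ]
}}

```text
t: 8.38
position: [0.4801, -0.1581, 0.1325]
ee_rot: [0.0, 0.754, 0.656, -0.002]
force: [-0.5, -1.4, 0.3]
grip_width: 0.0603
```

Run:
```python
from h import *
o,R=st((-42,11.4,110))
im=ctrl.capture("wrist"); 
M=[0.5006,-0.1533,-0.0890]
for k in [(1,80,48),(1,-80,48),(25,80,48),(-25,80,26),(-25,-80,26)]:
    u=proj("wrist",tf(M,[k]))[0]; print(u)
    if abs(u).max()<2000: cv2.circle(im,tuple(int(v) for v in u),3,(0,255,0),-1)
cv2.imwrite("pics/w5.png",im[:,:,::-1])
```

```text
t 8.38 jig mm [-46.8   3.9 132.5] F [-0.5 -1.4  0.3] w 60.3 yaw(deg, rel jig) 89.27 z [-0.004 -0.003 -1.   ]
F jig [-0.3 -1.5  0.3]
tool delta mm [ 7.6  4.8 22.5]
[465.10193392 268.62986552]
[192.8455287  280.58002223]
[463.19871782 306.32337094]
[455.25157364 217.10298513]
[198.16973658 228.82241189]
```

View pics/w5.png

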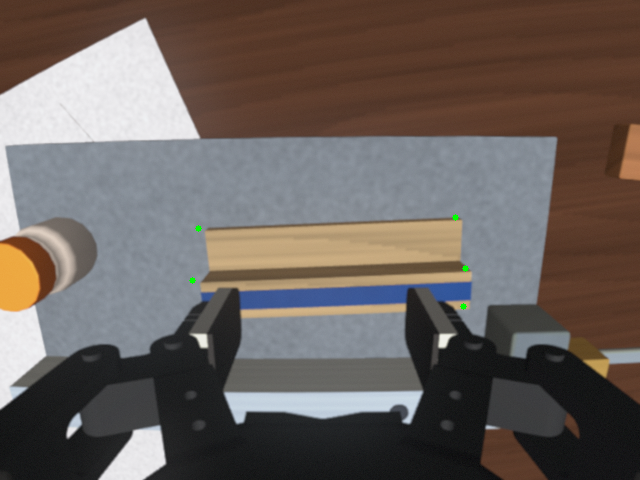

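Call:
{"method": "send_rows", "body": {
  "series": [
    {"claw":60,"dp":[4,3,20],"turn":0},
    {"claw":60,"dp":[0,0,20],"turn":0},
    {"claw":60,"dp":[0,0,0],"turn":0},
    {"claw":60,"dp":[0,0,0],"turn":0}
  ]
}}

```text
t: 8.77
position: [0.4878, -0.1464, 0.0926]
ee_rot: [-0.001, 0.75, 0.661, -0.001]
force: [-0.0, -0.1, 0.8]
grip_width: 0.0601
```

Run:
```python
from h import *
o,R=st((-42,9,46))
im=ctrl.capture("wrist"); 
M=[0.5006,-0.1533,-0.0890]
for k in [(1,80,48),(1,-80,48),(25,80,48),(-25,80,26),(-25,-80,26)]:
    u=proj("wrist",tf(M,[k]))[0]; print(u)
    if abs(u).max()<2000: cv2.circle(im,tuple(int(v) for v in u),3,(0,255,0),-1)
cv2.imwrite("pics/w6.png",im[:,:,::-1])
```

```text
t 8.77 jig mm [-40.6  16.6  92.6] F [-0.  -0.1  0.8] w 60.1 yaw(deg, rel jig) 89.98 z [-0.002  0.001 -1.   ]
F jig [-0.  -0.1  0.8]
tool delta mm [-7.6 -1.3 46.6]
[473.68748878 287.53825948]
[149.57458714 298.44575942]
[470.53638607 331.59091972]
[462.04777565 225.42181003]
[158.86908301 236.3610188 ]
```

View pics/w6.png

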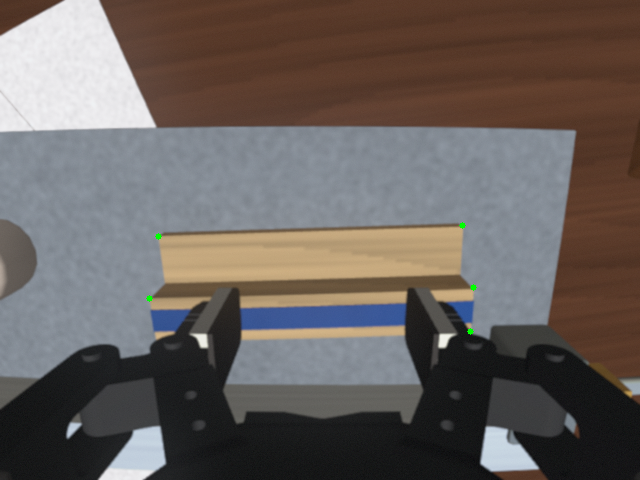

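Call:
{"method": "send_rows", "body": {
  "series": [
    {"claw":60,"dp":[-5,-2,0],"turn":0},
    {"claw":60,"dp":[0,0,20],"turn":0},
    {"claw":60,"dp":[0,0,16],"turn":0},
    {"claw":60,"dp":[0,0,4],"turn":0},
    {"claw":60,"dp":[0,0,0],"turn":0}
  ]
}}

```text
t: 9.23
position: [0.485, -0.1522, 0.0529]
ee_rot: [-0.0, 0.75, 0.661, -0.0]
force: [-0.6, -0.1, 1.2]
grip_width: 0.06
```

```bash
python3 -c "
from h import *
st((-43,11.4,46))"
```

```text
t 9.23 jig mm [-42.7  10.4  52.9] F [-0.6 -0.1  1.2] w 60.0 yaw(deg, rel jig) 89.98 z [-0.001  0.    -1.   ]
F jig [-0.5 -0.2  1.2]
tool delta mm [ 1.  -0.3  6.9]
```

Call:
{"method": "send_rows", "body": {
  "series": [
    {"claw":60,"dp":[1,0,3],"turn":0},
    {"claw":60,"dp":[0,0,2],"turn":0},
    {"claw":60,"dp":[0,0,0],"turn":0}
  ]
}}

```text
t: 9.48
position: [0.4858, -0.151, 0.0484]
ee_rot: [0.0, 0.75, 0.661, 0.0]
force: [1.1, -0.0, 0.0]
grip_width: 0.0599
```

Call:
{"method": "send_rows", "body": {
  "series": [
    {"claw":60,"dp":[0,0,2],"turn":0},
    {"claw":60,"dp":[0,0,0],"turn":0}
  ]
}}

```text
t: 9.65
position: [0.4856, -0.151, 0.0461]
ee_rot: [0.0, 0.75, 0.661, 0.0]
force: [0.0, 0.1, -0.5]
grip_width: 0.0598
```

Call:
{"method": "send_rows", "body": {
  "series": [
    {"claw":60,"dp":[0,0,2],"turn":0},
    {"claw":60,"dp":[0,0,0],"turn":0}
  ]
}}

```text
t: 9.82
position: [0.4854, -0.151, 0.0438]
ee_rot: [-0.0, 0.75, 0.661, -0.0]
force: [-0.3, -0.4, -0.3]
grip_width: 0.0603
```

Call:
{"method": "send_rows", "body": {
  "series": [
    {"claw":60,"dp":[0,0,2],"turn":0},
    {"claw":60,"dp":[0,0,0],"turn":0}
  ]
}}

```text
t: 9.98
position: [0.4854, -0.151, 0.0417]
ee_rot: [-0.0, 0.75, 0.661, -0.0]
force: [0.2, 0.5, 0.4]
grip_width: 0.0598
```

Run:
```python
from h import *
st()
im=ctrl.capture("side"); cv2.imwrite("pics/s7.png",cv2.resize(im[200:340,260:400],None,fx=4.2,fy=4.2,interpolation=cv2.INTER_CUBIC)[:,:,::-1])
```

```text
t 9.98 jig mm [-42.4  11.7  41.7] F [0.2 0.5 0.4] w 59.8 yaw(deg, rel jig) 90.01 z [-0.  0. -1.]
F jig [0.2 0.5 0.4]
```

View pics/s7.png

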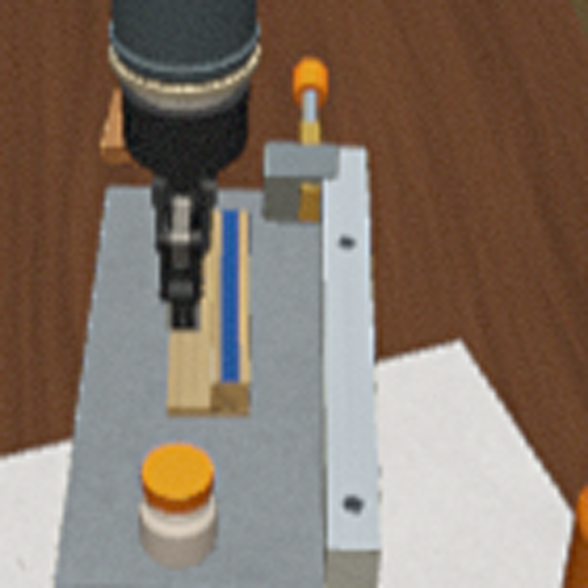

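Call:
{"method": "send_rows", "body": {
  "series": [
    {"claw":60,"dp":[0,0,1],"turn":0},
    {"claw":60,"dp":[0,0,0],"turn":0}
  ]
}}

```text
t: 10.2
position: [0.4854, -0.151, 0.0408]
ee_rot: [-0.0, 0.75, 0.661, -0.0]
force: [0.2, 0.9, -0.4]
grip_width: 0.0599
```

Call:
{"method": "send_rows", "body": {
  "series": [
    {"claw":60,"dp":[0,0,1],"turn":0},
    {"claw":60,"dp":[0,0,0],"turn":0}
  ]
}}

```text
t: 10.37
position: [0.4854, -0.151, 0.0398]
ee_rot: [-0.0, 0.75, 0.661, -0.0]
force: [0.5, 1.1, 0.0]
grip_width: 0.0599
```

Call:
{"method": "send_rows", "body": {
  "series": [
    {"claw":60,"dp":[0,0,1],"turn":0},
    {"claw":60,"dp":[0,0,0],"turn":0}
  ]
}}

```text
t: 10.53
position: [0.4854, -0.151, 0.0388]
ee_rot: [-0.0, 0.75, 0.661, -0.0]
force: [1.2, 0.9, -0.0]
grip_width: 0.0599
```

Call:
{"method": "send_rows", "body": {
  "series": [
    {"claw":60,"dp":[0,0,1],"turn":0},
    {"claw":60,"dp":[0,0,0],"turn":0}
  ]
}}

```text
t: 10.7
position: [0.4854, -0.151, 0.0378]
ee_rot: [-0.0, 0.75, 0.661, -0.0]
force: [0.0, 0.3, 1.2]
grip_width: 0.06
```

Call:
{"method": "send_rows", "body": {
  "series": [
    {"claw":60,"dp":[0,0,1],"turn":0},
    {"claw":60,"dp":[0,0,0],"turn":0}
  ]
}}

```text
t: 10.87
position: [0.4854, -0.151, 0.0368]
ee_rot: [-0.0, 0.75, 0.661, -0.0]
force: [0.3, -0.6, 0.7]
grip_width: 0.0599
```

Call:
{"method": "send_rows", "body": {
  "series": [
    {"claw":60,"dp":[0,0,1],"turn":0},
    {"claw":60,"dp":[0,0,0],"turn":0}
  ]
}}

```text
t: 11.03
position: [0.4854, -0.151, 0.0358]
ee_rot: [-0.0, 0.75, 0.661, -0.0]
force: [-0.5, 0.3, 0.1]
grip_width: 0.0603
```

Run:
```python
from h import *
st()
im=ctrl.capture("wrist"); cv2.imwrite("pics/w8.png",im[:,:,::-1])
im=ctrl.capture("side"); cv2.imwrite("pics/s8.png",cv2.resize(im[240:320,260:350],None,fx=6.5,fy=6.5,interpolation=cv2.INTER_CUBIC)[:,:,::-1])
```

```text
t 11.03 jig mm [-42.4  11.7  35.8] F [-0.5  0.3  0.1] w 60.3 yaw(deg, rel jig) 90.01 z [-0.  0. -1.]
F jig [-0.5  0.2  0.1]
```

View pics/w8.png

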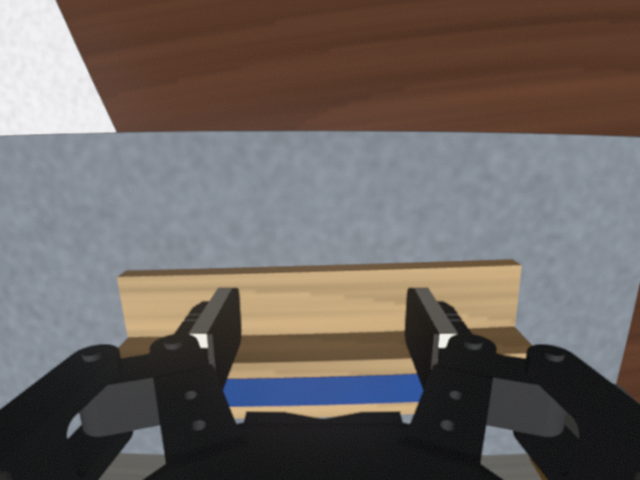

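View pics/s8.png

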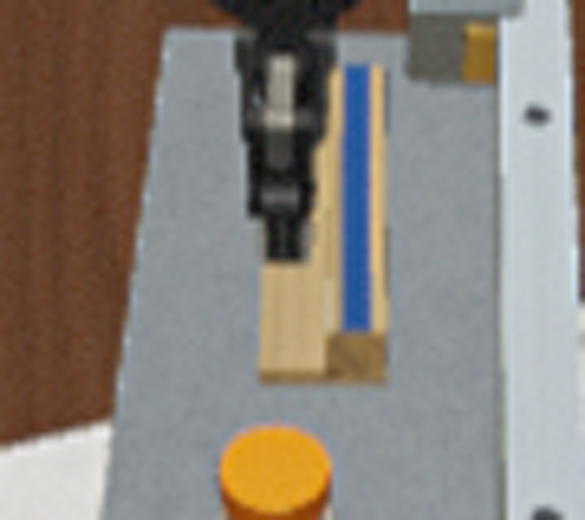

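Call:
{"method": "send_rows", "body": {
  "series": [
    {"claw":60,"dp":[0,0,1.5],"turn":0},
    {"claw":60,"dp":[0,0,0],"turn":0}
  ]
}}

```text
t: 11.3
position: [0.4854, -0.151, 0.0343]
ee_rot: [-0.0, 0.75, 0.661, -0.0]
force: [0.6, -0.1, 0.3]
grip_width: 0.06
```

Call:
{"method": "send_rows", "body": {
  "series": [
    {"claw":60,"dp":[0,0,1.5],"turn":0},
    {"claw":60,"dp":[0,0,0],"turn":0}
  ]
}}

```text
t: 11.47
position: [0.4854, -0.151, 0.0327]
ee_rot: [-0.0, 0.75, 0.661, -0.0]
force: [0.5, 0.8, -0.4]
grip_width: 0.0597
```

Call:
{"method": "send_rows", "body": {
  "series": [
    {"claw":60,"dp":[0,0,1.5],"turn":0},
    {"claw":60,"dp":[0,0,0],"turn":0}
  ]
}}

```text
t: 11.63
position: [0.4854, -0.151, 0.0312]
ee_rot: [-0.0, 0.75, 0.661, -0.0]
force: [-0.2, -0.3, 0.3]
grip_width: 0.0602
```

Run:
```python
from h import *
st()
im=ctrl.capture("side"); cv2.imwrite("pics/s9.png",cv2.resize(im[240:320,260:350],None,fx=6.5,fy=6.5,interpolation=cv2.INTER_CUBIC)[:,:,::-1])
for y in (-18,-25,-32):
  for z in (18,26,34,42): print(y,z,((proj("side",[jw((-42.4,y,z))])[0]-[260,240])*6.5).round())
```

```text
t 11.63 jig mm [-42.4  11.7  31.2] F [-0.2 -0.3  0.3] w 60.2 yaw(deg, rel jig) 90.01 z [-0.  0. -1.]
F jig [-0.2 -0.3  0.3]
-18 18 [283. 292.]
-18 26 [283. 278.]
-18 34 [283. 264.]
-18 42 [282. 249.]
-25 18 [282. 304.]
-25 26 [282. 290.]
-25 34 [282. 276.]
-25 42 [281. 262.]
-32 18 [281. 317.]
-32 26 [281. 302.]
-32 34 [281. 288.]
-32 42 [281. 274.]
```

View pics/s9.png

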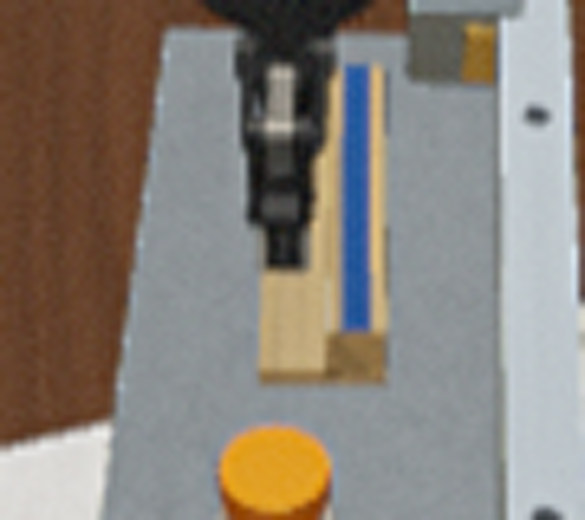

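Call:
{"method": "send_rows", "body": {
  "series": [
    {"claw":60,"dp":[0,0,3],"turn":0},
    {"claw":60,"dp":[0,0,0],"turn":0}
  ]
}}

```text
t: 11.85
position: [0.4853, -0.151, 0.0281]
ee_rot: [-0.0, 0.75, 0.661, -0.0]
force: [-0.1, 0.5, 1.1]
grip_width: 0.0602
```

Call:
{"method": "send_rows", "body": {
  "series": [
    {"claw":60,"dp":[0,0,2],"turn":0},
    {"claw":60,"dp":[0,0,0],"turn":0}
  ]
}}

```text
t: 12.02
position: [0.4853, -0.151, 0.0261]
ee_rot: [-0.0, 0.75, 0.661, -0.0]
force: [1.0, 1.0, 0.2]
grip_width: 0.06
```

Call:
{"method": "send_rows", "body": {
  "series": [
    {"claw":60,"dp":[0,0,1.5],"turn":0},
    {"claw":60,"dp":[0,0,0],"turn":0}
  ]
}}

```text
t: 12.18
position: [0.4854, -0.151, 0.0247]
ee_rot: [-0.0, 0.75, 0.661, -0.0]
force: [-0.6, 0.2, 0.8]
grip_width: 0.0597
```

Call:
{"method": "send_rows", "body": {
  "series": [
    {"claw":60,"dp":[0,0,1.5],"turn":0},
    {"claw":60,"dp":[0,0,0],"turn":0}
  ]
}}

```text
t: 12.35
position: [0.4854, -0.151, 0.0232]
ee_rot: [-0.0, 0.75, 0.661, -0.0]
force: [-0.2, 0.0, 0.0]
grip_width: 0.06
```

Call:
{"method": "send_rows", "body": {
  "series": [
    {"claw":60,"dp":[0,0,1.5],"turn":0},
    {"claw":60,"dp":[0,0,0],"turn":0}
  ]
}}

```text
t: 12.52
position: [0.4856, -0.1511, 0.0224]
ee_rot: [0.0, 0.75, 0.661, 0.0]
force: [-1.2, 0.6, 8.7]
grip_width: 0.0598
```

Run:
```python
from h import *
st()
im=ctrl.capture("side"); cv2.imwrite("pics/s10.png",cv2.resize(im[200:320,240:360],None,fx=5,fy=5,interpolation=cv2.INTER_CUBIC)[:,:,::-1])
```

```text
t 12.52 jig mm [-42.2  11.6  22.4] F [-1.2  0.6  8.7] w 59.8 yaw(deg, rel jig) 90.0 z [ 0. -0. -1.]
F jig [-1.3  0.5  8.7]
```

View pics/s10.png

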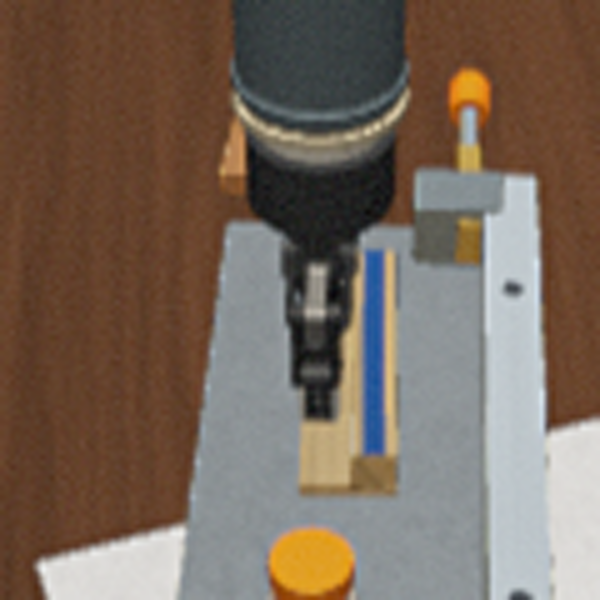

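Call:
{"method": "send_rows", "body": {
  "series": [
    {"claw":60,"dp":[0,2,-0.3],"turn":0},
    {"claw":60,"dp":[0,3,0],"turn":0},
    {"claw":60,"dp":[0,4,0],"turn":0},
    {"claw":60,"dp":[0,4,0],"turn":0},
    {"claw":60,"dp":[0,4,0],"turn":0},
    {"claw":60,"dp":[0,4,0],"turn":0},
    {"claw":60,"dp":[0,4,0],"turn":0},
    {"claw":60,"dp":[0,3,0],"turn":0}
  ]
}}

```text
t: 13.23
position: [0.511, -0.1545, 0.0224]
ee_rot: [-0.002, 0.75, 0.661, -0.001]
force: [-9.7, 0.9, 13.9]
grip_width: 0.0599
```

Run:
```python
from h import *
st()
im=ctrl.capture("wrist"); cv2.imwrite("pics/w11.png",im[:,:,::-1])
im=ctrl.capture("side"); cv2.imwrite("pics/s11.png",cv2.resize(im[200:320,240:360],None,fx=5,fy=5,interpolation=cv2.INTER_CUBIC)[:,:,::-1])
```

```text
t 13.23 jig mm [-16.6  11.4  22.4] F [-9.7  0.9 13.9] w 59.9 yaw(deg, rel jig) 89.98 z [-0.004  0.    -1.   ]
F jig [-9.8 -0.3 13.9]
```

View pics/w11.png

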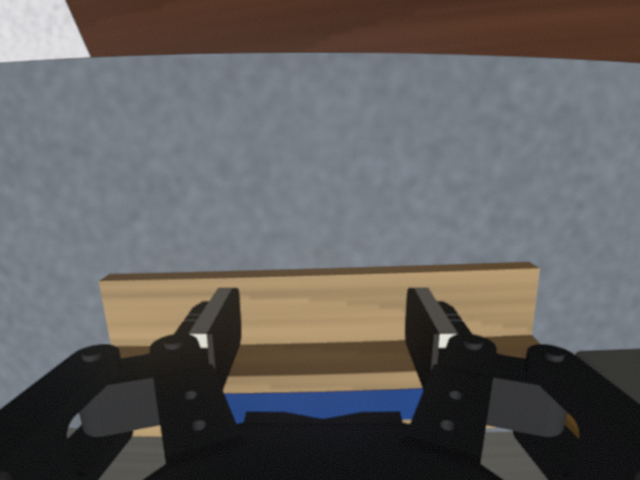

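View pics/s11.png

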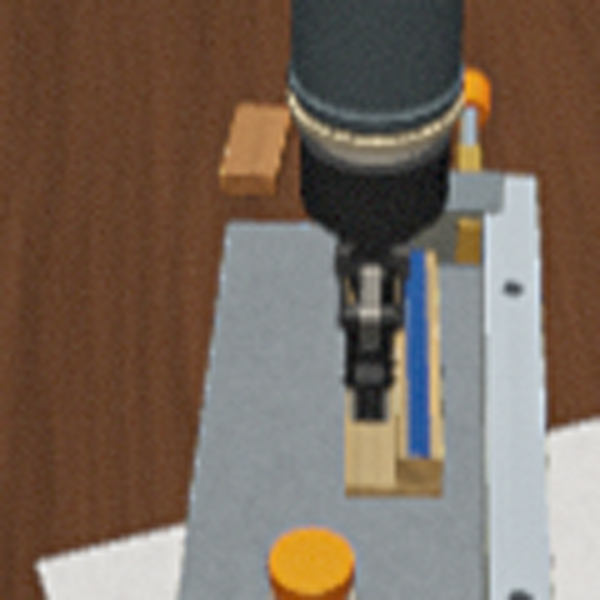

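Call:
{"method": "send_rows", "body": {
  "series": [
    {"claw":60,"dp":[0,3,-0.5],"turn":0},
    {"claw":60,"dp":[0,4,0],"turn":0},
    {"claw":60,"dp":[0,4,0],"turn":0},
    {"claw":60,"dp":[0,4,0],"turn":0},
    {"claw":60,"dp":[0,4,0],"turn":0},
    {"claw":60,"dp":[0,2,0],"turn":0},
    {"claw":60,"dp":[0,0,0],"turn":0}
  ]
}}

```text
t: 13.92
position: [0.5351, -0.1572, 0.0227]
ee_rot: [0.0, 0.75, 0.661, 0.0]
force: [-0.0, 0.4, 0.5]
grip_width: 0.0597
```

Run:
```python
from h import *
st()
im=ctrl.capture("side"); cv2.imwrite("pics/s12.png",cv2.resize(im[200:320,240:360],None,fx=5,fy=5,interpolation=cv2.INTER_CUBIC)[:,:,::-1])
```

```text
t 13.92 jig mm [ 7.7 11.7 22.7] F [-0.   0.4  0.5] w 59.7 yaw(deg, rel jig) 90.02 z [ 0.001 -0.    -1.   ]
F jig [-0.1  0.4  0.5]
```

View pics/s12.png

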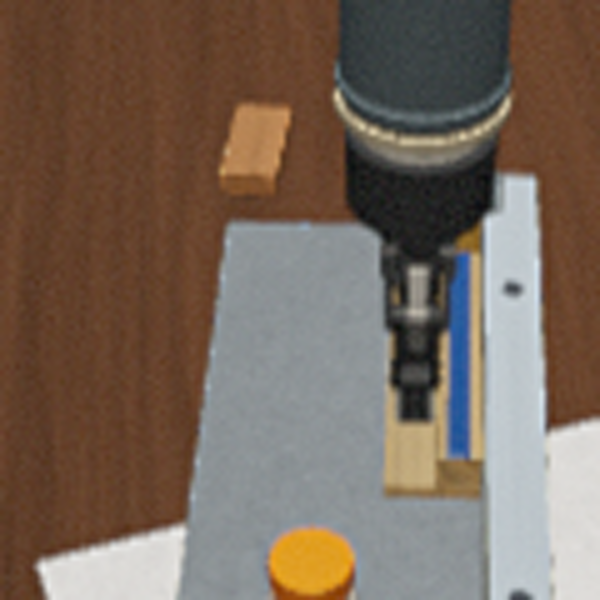

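Call:
{"method": "send_rows", "body": {
  "series": [
    {"claw":60,"dp":[0,1.5,0],"turn":0},
    {"claw":60,"dp":[0,1,0],"turn":0},
    {"claw":60,"dp":[0,0,0],"turn":0}
  ]
}}

```text
t: 14.22
position: [0.5365, -0.1575, 0.0227]
ee_rot: [-0.0, 0.75, 0.661, -0.0]
force: [-1.6, 0.6, 0.3]
grip_width: 0.0601
```

Call:
{"method": "send_rows", "body": {
  "series": [
    {"claw":60,"dp":[0,1,0],"turn":0},
    {"claw":60,"dp":[0,0,0],"turn":0}
  ]
}}

```text
t: 14.38
position: [0.5365, -0.1575, 0.0226]
ee_rot: [-0.001, 0.75, 0.661, -0.001]
force: [-4.4, 1.2, 2.6]
grip_width: 0.06
```

Call:
{"method": "send_rows", "body": {
  "series": [
    {"claw":60,"dp":[0,1,0.5],"turn":0},
    {"claw":60,"dp":[0,0.5,0.5],"turn":0},
    {"claw":60,"dp":[0,0,0],"turn":0}
  ]
}}

```text
t: 14.63
position: [0.5366, -0.1576, 0.0224]
ee_rot: [-0.002, 0.75, 0.661, -0.001]
force: [-12.6, 2.7, 17.9]
grip_width: 0.0601
```

Run:
```python
from h import *
st()
im=ctrl.capture("side"); cv2.imwrite("pics/s13.png",cv2.resize(im[230:320,290:370],None,fx=6.5,fy=6.5,interpolation=cv2.INTER_CUBIC)[:,:,::-1])
im=ctrl.capture("wrist"); cv2.imwrite("pics/w13.png",im[:,:,::-1])
```

```text
t 14.63 jig mm [ 9.2 11.6 22.4] F [-12.6   2.7  17.9] w 60.1 yaw(deg, rel jig) 89.96 z [-0.004  0.001 -1.   ]
F jig [-12.8   1.1  17.9]
```

View pics/s13.png

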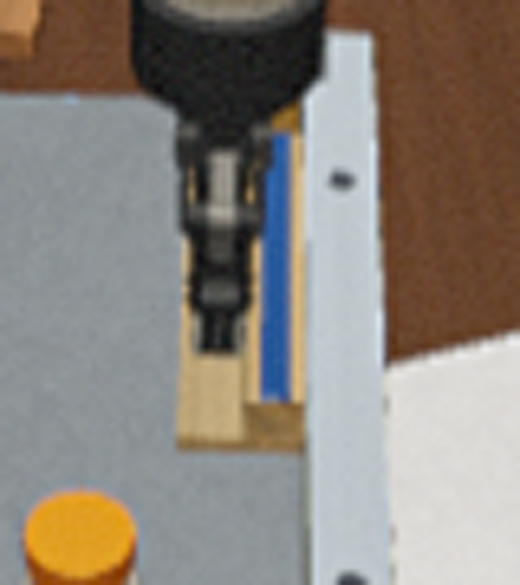

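View pics/w13.png

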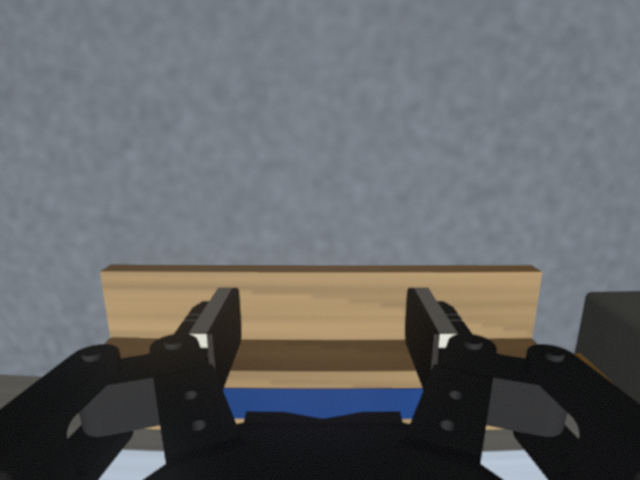

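Call:
{"method": "send_rows", "body": {
  "series": [
    {"claw":60,"dp":[0,1,0],"turn":0},
    {"claw":60,"dp":[0,0.7,0],"turn":0},
    {"claw":60,"dp":[0,0,0],"turn":0},
    {"claw":60,"dp":[0,0,0],"turn":0},
    {"claw":60,"dp":[0,0,0],"turn":0}
  ]
}}

```text
t: 15.15
position: [0.5366, -0.1575, 0.0224]
ee_rot: [-0.003, 0.75, 0.661, -0.002]
force: [-17.8, 5.0, 24.4]
grip_width: 0.0599
```

Run:
```python
from h import *
st()
im=ctrl.capture("top"); cv2.imwrite("pics/t14.png",im[:,:,::-1])
im=ctrl.capture("side"); cv2.imwrite("pics/s14.png",im[:,:,::-1])
for c in ["side","top"]:
  for k in ["knob","moulding","offcut","glue_pot"]: print(c,k,[(round(d["conf"],2),wj(d["position"]).round(1)) for d in ctrl.landmark_of(c,k)[:1]])
S=lambda a:np.array(a)/6.5+[290,230]-.4
print(fit([("side",[(25,-80,48),(1,-80,48),(-25,-80,26)],S([(304,403),(247,403),(178,440)]))],[.55,-.16,-.126])[0])
st()
```

```text
t 15.15 jig mm [ 9.2 11.6 22.4] F [-17.8   5.   24.4] w 59.9 yaw(deg, rel jig) 89.96 z [-0.007  0.001 -1.   ]
F jig [-18.3   2.7  24.4]
side knob []
side moulding [(0.83, array([21.5,  7.2, 16.4]))]
side offcut [(0.68, array([-94.7, 230.3,   2. ]))]
side glue_pot [(0.68, array([ -32.8, -161.3,   19.2]))]
top knob [(0.64, array([ 38.5, 249.8,  38.9]))]
top moulding []
top offcut [(0.7, array([-93.3, 229.2,  -1.5]))]
top glue_pot [(0.74, array([ -40.1, -162.1,   19.8]))]
[ 0.54581671 -0.1595369  -0.11717444]
t 15.65 jig mm [ 9.2 11.6 22.4] F [-17.6   4.7  23.8] w 60.3 yaw(deg, rel jig) 89.96 z [-0.007  0.001 -1.   ]
F jig [-18.1   2.4  23.8]
```

View pics/s14.png

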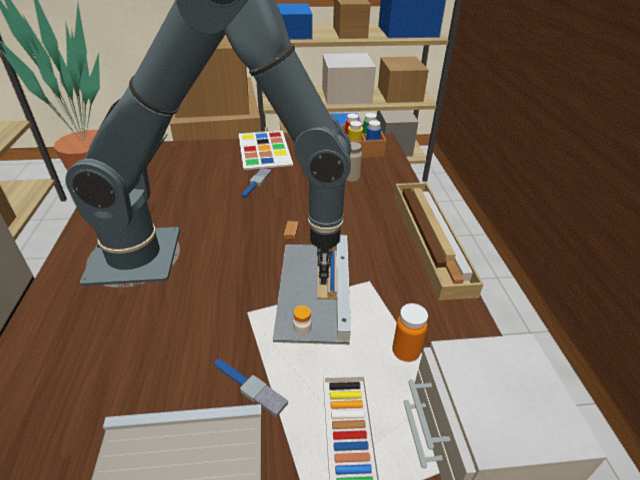

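View pics/t14.png

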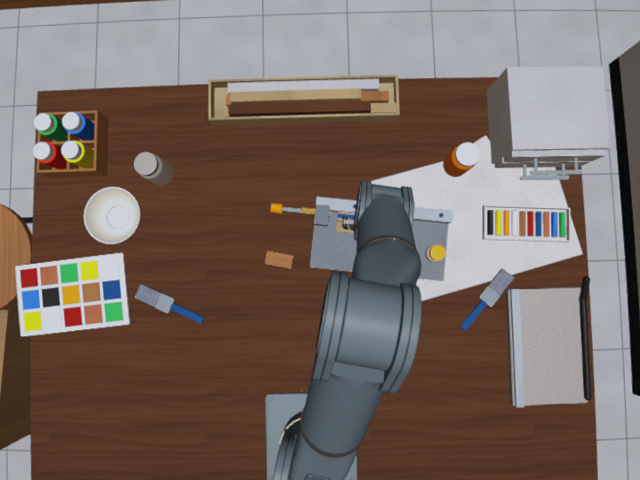

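```bash
python3 -c "
from plant import ctrl
print(ctrl.close_job())"
```

```text
the job is handed in; nothing more can be done
None
```

I did both steps in the order you asked and handed the job in at about 15.7 s of the 40 s, with the gripper still pressing. No verdict was reported.

- **Spacer:** I pulled the knob out until it hit its outer stop. It would not go further against about 10 N. The last top view puts the knob centre at jig y = 249.8 mm, about 60 mm out, and the brass tip is clear of the fence.
- **Moulding:** I pushed it blue rib first up to the fence with two open fingertips, 60 mm apart, on the ledge and against the rib.
    - It stopped at the fence while the commanded pose kept advancing.
    - In the wrist picture it looks parallel to the fence.
    - The side-camera landmark puts its centre at jig x ≈ 21.5 mm, where 20 mm is ideal. Along the fence it reads y ≈ 7 mm (±4 mm), against 11.4 mm measured at the start. The tool itself stayed at y ≈ 11.6 mm.
- **Final push:** it was steady at about 18 N forward and 24 N down.
- **Other things on the table:** the offcut and glue pot read within 1–5 mm of where they began, about the detector's error. The rest looks unmoved in the last side and top pictures.

**Checks that failed or disagreed:**
- The side camera could not find the knob at the end, and the top camera could not find the moulding, because the arm hid them. Each was confirmed from one fixed camera only.
- A rough three-point fit on the moulding's visible end gave a yaw about 0.009 rad off the fence, within picking error.
- The fingertips touched the ledge with the tool about 20 mm lower than I expected from the stated geometry, so I lowered it slowly until the force rose.
- The knob grip read 20 mm instead of 26 mm but held throughout the pull.

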